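Shim the rocking corner of a strip-sizing jig

ROBOT

A 6-joint arm with a two-finger parallel gripper is mounted at the origin on the work surface. World frame = base frame: x ahead of the robot, y to its left, z up, the work surface at z = 0. Lengths are in m, angles in rad, forces in N, time in s.
With the tool pointing down it reaches from about 0.35 to 0.775 m from the base axis. Payload 7.3 kg.
Tool frame: the origin (TCP) lies at the very end of the fingers, on their centre line; the grasp point (between the pads) lies 19 mm behind it (manip.pinch_z is the distance from the TCP to the grasp point, in m); z points along the fingers, y is the line along which they close (so a half turn about z gives the same grasp; the last joint's range is limited). The gripper opens to 92 mm and grips with 3 to 60 N. Pads are 19 mm wide; open, the fingers measure 130 mm over their backs; the gripper's body (75 mm by 190 mm) begins 47 mm behind the grasp point.
Start: joints at [1.098, 0.342, 1.524, -0, 1.275, -0.146], TCP at [0.169, 0.497, 0.207] pointing down, gripper open.
Joint ranges: [-2.53, 2.53], [-0.77, 2.02], [0.04, 2.7], [-1, 4.14], [0.28, 2.66], [-3.11, 3.11]. Speed limits (rad/s): [2.57, 2.57, 3.14, 3.14, 3.14, 3.14].

INTERFACE

Orientations are given as a unit quaternion [w, x, y, z].
In Python, from station import manip, cams gives the robot as it stands.
- The arm moves only by the tool drive_tool, never from a script. Its argument "series" is a list of rows, each an object with "gripper": the closure, from 0 (fully open) to 1 (shut); "delta_pos": the shift along the tool's x, y, z in mm, a list of three; "twist": the turn, a rotation vector about the tool's x, y, z in rad, a list of three. A call has 1 to 20 rows; each row shifts and turns the commanded pose from where the row before left it, along the tool's axes as they then stand; what a row does not reach is not made up. A row lasts 1/8 s, in which the tool goes at most 62.5 mm and 10.7 degrees, less where a joint would pass 70% of its speed; a pose out of reach is approached as far as the arm can. A call with a gripper value outside its range is refused whole. The fingers move at their own pace and stop on an object; "squeeze" is the grip in N (left out, the last holds). Time passes only in rows, so rows that do not move let the fingers close. It gives the time, the measured TCP pose, the force, the opening and the grip force at its end, in the units of the state.
- manip.get_obs(): the state, without advancing time (a new reading comes with each control period).
- cams.capture(name): name is "scene" or "side" or "wrist"; returns a dict with "frame" (420x560x3 uint8, blue, green, red), "vertical_fov" (degrees; the focal length in pixels is half the picture's height over the tangent of half this angle, whatever the lens; pixels are square), "cx", "cy" (the principal point, pixels), "view" (4x4, takes a point from world to camera coordinates); the wrist camera has in their place "tool_from_camera" (4x4, takes a point from camera to tool coordinates, whose origin is the TCP and whose axes are the flange's). Camera axes: x right, y down, z forward; pixel columns grow to the right and rows downward; lengths in m; the calibration is good to about 2 mm. A picture is of the moment at which its call begins: read the wrist's pose just before it. There is no depth.
- manip.close_job(): hands the job in; it is judged then, once.
The state is a dict: "t": time; "joints": joint angles; "joint_vel": joint speeds; "joint_efforts": joint torques, N m; "position": TCP position; "eef_rot": TCP orientation; "contact_force": force on the tool from outside, world axes, zero at the start; "moment": the same for the moment, N m; "gripper_width": finger opening in m; "grip_force": force on a finger pad.
Only numpy, scipy, OpenCV 4.12 (cv2) and the standard library are available. Lean on these libraries where they do the work, as an engineer would, in place of code of your own. Each camera call takes 0.05 s, during which the arm holds its last target. There are 200 camera calls.

TASK

The jig plate on the bench rocks at one of its four corner lugs. With closed fingertips, press down firmly on the lugs one after another until you find the one that gives and sinks, then press the propped-up shim tab in front of that sunken lug down fully flat, which brings the plate level again. Leave the other three shim tabs standing, do not lift or shift the plate, and leave the things beside it alone.

Things in the scene. Friction and masses are not known exactly. Their poses are not given: they have to be found in the camera images.
- plate: loose grey jig plate, about 1.3 kg, 190 x 116 x 10 mm, low wooden fences and a bar on its deck (50 mm high over all, within 50 mm of its middle line). A boxy lug, 40 mm along x, 24 mm high, juts out sideways at each corner, to 104 mm from the middle line; a 14 mm steel foot stands under each. Origin: centre of its underside, 36 mm above the bench; x away from the robot, y left, z up
- lug_front_left (a point): middle of the top face of the plate's front left lug (front: nearer the robot), at x, y = -68, +84 mm on the plate, 60 mm above the bench when level; press here. Three lugs stand solid; one, any of the four, gives: pressed firmly (it takes 2 to 7 N; 10 N is ample) it sinks 5 mm and stays down, its far opposite lug rising, until its shim lifts it
- shim_front_left (a joint): angle of the front left lug's hinged steel shim above flat, rad: 0 is flat (a stop); it starts propped up at 0.38 to 0.50 and stays where left (stiff hinge: 5 N down on the tab moves it, up to 10 N while it lifts a sunk lug). Below about 0.25 its fork under the lug begins to lift a sunk lug; flat, the lug is level again
- tab_front_left (a point): point on the upper face of the front left lug's shim tab, on its middle line, 36 mm from the hinge, 10 mm from its free end. Tab: steel strip 28 mm wide, 3 mm thick, pointing from its lug to the robot (plate's -x), free end up. Hinge: along plate's y, 26 mm in front of the lug's middle, 31 mm above the bench. Flat, this point is 62 mm in front of the lug's middle, 32.5 mm above the bench
- lug_front_right (a point): middle of the top face of the plate's front right lug (front: nearer the robot), at x, y = -68, -84 mm on the plate, 60 mm above the bench when level; press here. Three lugs stand solid; one, any of the four, gives: pressed firmly (it takes 2 to 7 N; 10 N is ample) it sinks 5 mm and stays down, its far opposite lug rising, until its shim lifts it
- shim_front_right (a joint): angle of the front right lug's hinged steel shim above flat, rad: 0 is flat (a stop); it starts propped up at 0.38 to 0.50 and stays where left (stiff hinge: 5 N down on the tab moves it, up to 10 N while it lifts a sunk lug). Below about 0.25 its fork under the lug begins to lift a sunk lug; flat, the lug is level again
- tab_front_right (a point): point on the upper face of the front right lug's shim tab, on its middle line, 36 mm from the hinge, 10 mm from its free end. Tab: steel strip 28 mm wide, 3 mm thick, pointing from its lug to the robot (plate's -x), free end up. Hinge: along plate's y, 26 mm in front of the lug's middle, 31 mm above the bench. Flat, this point is 62 mm in front of the lug's middle, 32.5 mm above the bench
- lug_back_left (a point): middle of the top face of the plate's back left lug (front: nearer the robot), at x, y = +68, +84 mm on the plate, 60 mm above the bench when level; press here. Three lugs stand solid; one, any of the four, gives: pressed firmly (it takes 2 to 7 N; 10 N is ample) it sinks 5 mm and stays down, its far opposite lug rising, until its shim lifts it
- shim_back_left (a joint): angle of the back left lug's hinged steel shim above flat, rad: 0 is flat (a stop); it starts propped up at 0.38 to 0.50 and stays where left (stiff hinge: 5 N down on the tab moves it, up to 10 N while it lifts a sunk lug). Below about 0.25 its fork under the lug begins to lift a sunk lug; flat, the lug is level again
- tab_back_left (a point): point on the upper face of the back left lug's shim tab, on its middle line, 36 mm from the hinge, 10 mm from its free end. Tab: steel strip 28 mm wide, 3 mm thick, pointing from its lug to the robot (plate's -x), free end up. Hinge: along plate's y, 26 mm in front of the lug's middle, 31 mm above the bench. Flat, this point is 62 mm in front of the lug's middle, 32.5 mm above the bench
- lug_back_right (a point): middle of the top face of the plate's back right lug (front: nearer the robot), at x, y = +68, -84 mm on the plate, 60 mm above the bench when level; press here. Three lugs stand solid; one, any of the four, gives: pressed firmly (it takes 2 to 7 N; 10 N is ample) it sinks 5 mm and stays down, its far opposite lug rising, until its shim lifts it
- shim_back_right (a joint): angle of the back right lug's hinged steel shim above flat, rad: 0 is flat (a stop); it starts propped up at 0.38 to 0.50 and stays where left (stiff hinge: 5 N down on the tab moves it, up to 10 N while it lifts a sunk lug). Below about 0.25 its fork under the lug begins to lift a sunk lug; flat, the lug is level again
- tab_back_right (a point): point on the upper face of the back right lug's shim tab, on its middle line, 36 mm from the hinge, 10 mm from its free end. Tab: steel strip 28 mm wide, 3 mm thick, pointing from its lug to the robot (plate's -x), free end up. Hinge: along plate's y, 26 mm in front of the lug's middle, 31 mm above the bench. Flat, this point is 62 mm in front of the lug's middle, 32.5 mm above the bench
- jar: closed amber jar 60 mm in diameter, 85 mm high, standing left of the plate; leave alone. Origin: centre of its underside
- spool: wooden spool 48 mm in diameter, 54 mm high, standing right of the plate; leave alone. Origin: centre of its underside
- hammer: hammer lying right of the plate; leave alone. Origin: on its underside, near mid length

How it is judged:
By the outcome, as a careful person would: the job done as asked, in the order asked, and still so for the second after the job is handed in, with the robot touching nothing.
It also fails if it takes over 58 s, if anything falls off the work surface, if the arm or the gripper's body presses on something with over 40 N, if the wrist force passes 120 N, or if a joint passes its speed limit or range.

## Working session

There is one attempt and no reset: what is moved stays moved. The work goes in short steps, Python scripts to look and compute and a tool call to move; the robot and the scene stay as the last step left them, time stands still between calls to the robot, and variables do not carry over. Pictures are saved under pics/ and viewed, at most 10 in all, crops included, and the job is handed in when it is done.

Besides the shell and the picture viewer there is one more tool, called after "Request:" as name(argument=value, ...), one argument or row to a line, values as JSON. drive_tool: Moves the arm, as the interface text tells. Its arguments: {"type":"object","properties":{"series":{"type":"array","items":{"type":"object","properties":{"gripper":{"type":"number"},"delta_pos":{"type":"array","items":{"type":"number"}},"twist":{"type":"array","items":{"type":"number"}}}}},"squeeze":{"type":"number"}},"required":["series"]}

```bash
mkdir -p pics
python3 - <<'E'
from station import manip,cams
import cv2,numpy as np
o=manip.get_obs();print({k:np.round(v,4).tolist() for k,v in o.items()})
for n in("scene","side"):
    c=cams.capture(n);cv2.imwrite(f"pics/{n}0.png",c["frame"]);print(n,c["vertical_fov"],c["cx"],c["cy"],np.round(c["view"],4).tolist())
E
```

```text
{'t': 0.0, 'joints': [1.098, 0.3427, 1.525, -0.0, 1.2754, -0.146], 'joint_vel': [-0.0013, 0.0004, -0.0004, 0.0008, 0.0003, 0.0011], 'joint_efforts': [0.0001, -43.1248, -24.4216, 0.0717, 0.0561, -0.0], 'position': [0.1683, 0.4968, 0.2058], 'eef_rot': [-0.0002, 0.1627, 0.9867, -0.0007], 'contact_force': [0.4922, -0.1076, 0.2216], 'moment': [-0.0131, -0.033, -0.0226], 'grip_force': 0.0, 'gripper_width': 0.0916}
scene 44.15803646903106 286.02835012732044 209.09430793576556 [[0.1671, 0.9858, -0.0192, -0.1419], [0.7559, -0.1406, -0.6394, -0.4018], [-0.633, 0.0924, -0.7686, 1.6054], [0.0, 0.0, 0.0, 1.0]]
side 54.67593636696837 272.2146367892163 207.07179103404056 [[-0.9997, -0.0233, 0.0102, 0.5888], [-0.0215, 0.5645, -0.8252, 0.0414], [0.0135, -0.8251, -0.5648, 0.8713], [0.0, 0.0, 0.0, 1.0]]
```

View pics/scene0.png

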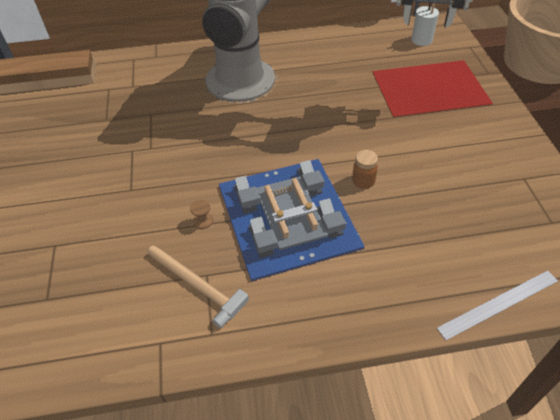

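View pics/side0.png

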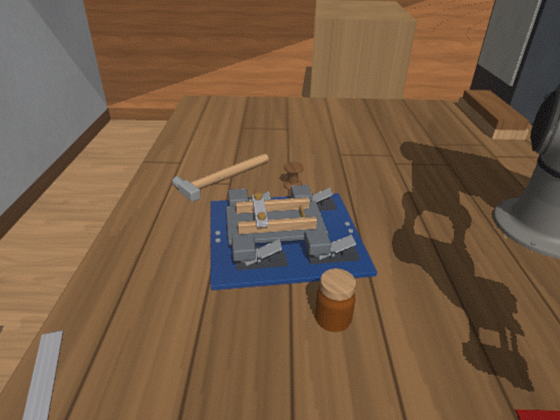

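The scene view shows the plate on a blue mat around (290,215), jar at (365,168), spool at (201,212) and hammer around (200,285). The side view shows the plate around (275,225), with the jar at (336,300). I'll enlarge both.

Run:
```python
import cv2
a=cv2.imread("pics/scene0.png")[155:265,220:360];cv2.imwrite("pics/sc.png",cv2.resize(a,None,fx=5,fy=5,interpolation=cv2.INTER_CUBIC))
a=cv2.imread("pics/side0.png")[175:285,205:365];cv2.imwrite("pics/si.png",cv2.resize(a,None,fx=5,fy=5,interpolation=cv2.INTER_CUBIC))
```

```text
(no output)
```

View pics/sc.png

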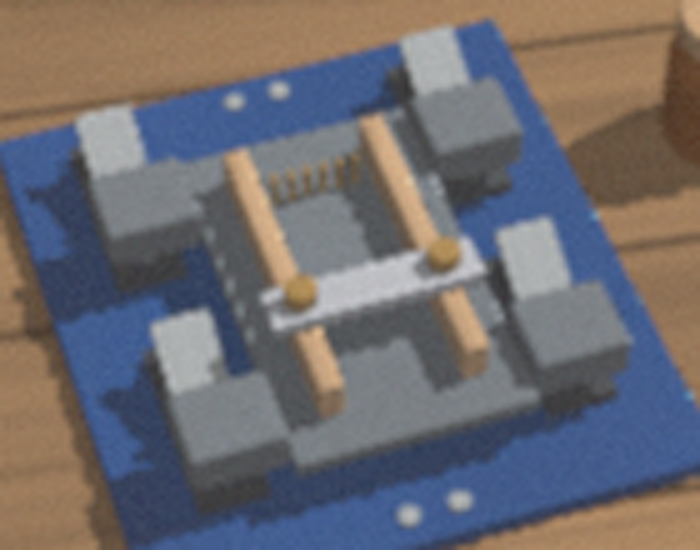

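View pics/si.png

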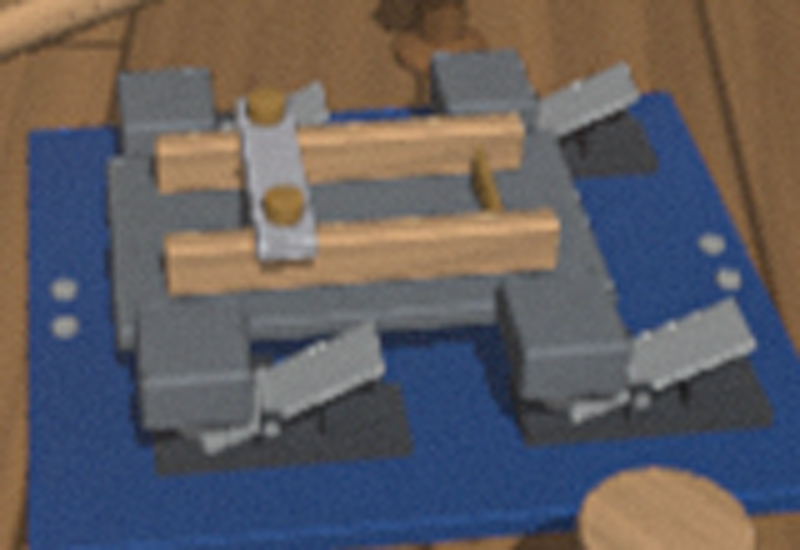

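Crop corners: in both views all four lug tops and all four raised tabs are clear. Front is up in the scene view and right in the side view. I'll triangulate the lug-top centres.

```bash
cat > h.py <<'E'
import numpy as np,cv2
from scipy.spatial.transform import Rotation as R
C={"scene":(44.15803646903106,286.02835,209.0943,[[0.1671,0.9858,-0.0192,-0.1419],[0.7559,-0.1406,-0.6394,-0.4018],[-0.633,0.0924,-0.7686,1.6054]]),
"side":(54.67593636696837,272.21464,207.07179,[[-0.9997,-0.0233,0.0102,0.5888],[-0.0215,0.5645,-0.8252,0.0414],[0.0135,-0.8251,-0.5648,0.8713]])}
def P(n):
    f,cx,cy,V=C[n];f=210/np.tan(np.radians(f/2))
    return np.array([[f,0,cx],[0,f,cy],[0,0,1]])@np.array(V)
def tri(a,b):
    X=cv2.triangulatePoints(P("scene"),P("side"),np.array(a,float).T,np.array(b,float).T);X=(X[:3]/X[3]).T
    e=[np.linalg.norm((lambda q:q[:,:2]/q[:,2:])(np.c_[X,np.ones(len(X))]@P(n).T)-p,axis=1) for n,p in(("scene",a),("side",b))]
    return X,np.array(e).T
def cast(n,p,z):
    H=P(n)[:,[0,1,3]].copy();H[:,2]+=P(n)[:,2]*z
    q=np.linalg.solve(H,[p[0],p[1],1]);return q[:2]/q[2]
E
python3 - <<'E'
from h import *
from station import cams
sc=np.array([[468,115],[147,197],[569,323],[228,417]])/5+[220,155]
si=np.array([[563,316],[481,80],[194,340],[166,97]])/5+[205,175]
X,e=tri(sc,si);print(np.round(X*1e3,1));print(np.round(e,2))
for n,p in(("scene",sc),("side",si)): print(n,[np.round(cast(n,q,.06)*1e3,1).tolist() for q in p])
L=np.array([[-68,84],[-68,-84],[68,84],[68,-84]])/1e3
c=X[:,:2].mean(0);r,_=R.align_vectors(np.c_[X[:,:2]-c,0*X[:,0]],np.c_[L,0*L[:,0]])
y=r.as_euler("xyz")[2];print("center",c*1e3,"yaw",y)
M=r.as_matrix()[:2,:2];print("lugs",np.round((L@M.T+c)*1e3,1).tolist(),"res",np.round((X[:,:2]-L@M.T-c)*1e3,1).tolist())
T=L+[-.062,0];print("tabs flat",np.round((T@M.T+c)*1e3,1).tolist())
# jar, spool axis: scene tops
print("jar top",cast("side",(337,284),.085)*1e3,cast("scene",(367,159),.085)*1e3,"spool",cast("scene",(201,208),.054)*1e3)
E
```

```text
[[503.3 127.7  56.1]
 [527.7 -32.2  56.6]
 [637.3 146.7  55.7]
 [662.  -13.   56.3]]
[[0.14 0.3 ]
 [0.1  0.18]
 [0.08 0.16]
 [0.08 0.14]]
scene [[506.5, 126.8], [530.4, -32.4], [640.7, 145.8], [665.0, -13.1]]
side [[504.4, 133.3], [528.4, -26.2], [636.5, 151.6], [661.2, -7.6]]
center [582.58719534  57.29932738] yaw 0.1480683503301442
lugs [[502.9, 130.3], [527.7, -35.8], [637.5, 150.4], [662.2, -15.7]] res [[0.4, -2.6], [-0.0, 3.6], [-0.2, -3.7], [-0.2, 2.8]]
tabs flat [[441.6, 121.2], [466.4, -45.0], [576.1, 141.3], [600.9, -24.9]]
jar top [486.96401464 272.45348712] [491.61664763 261.0626402 ] spool [ 546.28422341 -148.26164841]
```

Request:
drive_tool(
  series=[
    {"gripper":1,"twist":[0,0,-0.119]},
    {"gripper":1,"twist":[0,0,-0.119]},
    {"gripper":1,"twist":[0,0,-0.119]},
    {"gripper":1,"twist":[0,0,-0.118]},
    {"gripper":1,"delta_pos":[-27.7,-41.1,0]},
    {"gripper":1,"delta_pos":[-27.7,-41.1,0]},
    {"gripper":1,"delta_pos":[-27.7,-41.1,0]},
    {"gripper":1,"delta_pos":[-27.7,-41.1,0]},
    {"gripper":1,"delta_pos":[-27.7,-41.1,0]},
    {"gripper":1,"delta_pos":[-27.7,-41.1,0]},
    {"gripper":1,"delta_pos":[-27.7,-41.1,0]},
    {"gripper":1,"delta_pos":[-27.7,-41.1,0]},
    {"gripper":1,"delta_pos":[-27.7,-41.1,0]},
    {"gripper":1,"delta_pos":[-27.7,-41.1,0]},
    {"gripper":1},
  ],
  squeeze=20,
)

```text
validation failed for argument at $.se...
```

Request:
drive_tool(
  series=[
    {"gripper":1,"delta_pos":[0,0,0],"twist":[0,0,-0.119]},
    {"gripper":1,"delta_pos":[0,0,0],"twist":[0,0,-0.119]},
    {"gripper":1,"delta_pos":[0,0,0],"twist":[0,0,-0.119]},
    {"gripper":1,"delta_pos":[0,0,0],"twist":[0,0,-0.118]},
    {"gripper":1,"delta_pos":[-27.7,-41.1,0],"twist":[0,0,0]},
    {"gripper":1,"delta_pos":[-27.7,-41.1,0],"twist":[0,0,0]},
    {"gripper":1,"delta_pos":[-27.7,-41.1,0],"twist":[0,0,0]},
    {"gripper":1,"delta_pos":[-27.7,-41.1,0],"twist":[0,0,0]},
    {"gripper":1,"delta_pos":[-27.7,-41.1,0],"twist":[0,0,0]},
    {"gripper":1,"delta_pos":[-27.7,-41.1,0],"twist":[0,0,0]},
    {"gripper":1,"delta_pos":[-27.7,-41.1,0],"twist":[0,0,0]},
    {"gripper":1,"delta_pos":[-27.7,-41.1,0],"twist":[0,0,0]},
    {"gripper":1,"delta_pos":[-27.7,-41.1,0],"twist":[0,0,0]},
    {"gripper":1,"delta_pos":[-27.7,-41.1,0],"twist":[0,0,0]},
    {"gripper":1,"delta_pos":[0,0,0],"twist":[0,0,0]},
  ],
  squeeze=20,
)

```text
t: 1.98
position: [0.5047, 0.1292, 0.2057]
eef_rot: [-0.0, -0.072, 0.997, -0.0]
contact_force: [-0.3, 0.4, 0.3]
gripper_width: 0.0006
grip_force: 0.0
```

Run:
```python
from h import *
from station import manip,cams
o=manip.get_obs();c=cams.capture("wrist");im=c["frame"].copy()
q=o["eef_rot"];Rm=R.from_quat([*q[1:],q[0]]).as_matrix();T=np.array(c["tool_from_camera"]);print(np.round(T,3).tolist())
f=210/np.tan(np.radians(c["vertical_fov"]/2))
Tw=np.eye(4);Tw[:3,:3]=Rm;Tw[:3,3]=o["position"];W=np.linalg.inv(Tw@T)
y=.148;M=np.array([[np.cos(y),-np.sin(y)],[np.sin(y),np.cos(y)]]);cc=np.array([.5826,.0573])
for px in(-68,68):
  for s in(1,-1):
    for pts,z in(([[px-20,104*s],[px+20,104*s],[px+20,84*s],[px-20,84*s]],.06),([[px-62,84*s+14],[px-62,84*s-14]],.0325+.015)):
      p=[]
      for a in pts:
        w=W@[*(M@(np.array(a)/1e3)+cc),z,1];p.append((f*w[0]/w[2]+c["cx"],f*w[1]/w[2]+c["cy"]) if w[2]>0 else (-99,-99))
      cv2.polylines(im,[np.int32(p)],len(pts)>2,(0,0,255) if len(pts)>2 else (0,255,255),1)
cv2.imwrite("pics/w1.png",im)
```

```text
[[-0.0, -0.968, -0.253, 0.067], [1.0, 0.0, -0.0, 0.001], [0.0, -0.253, 0.968, -0.179], [0.0, 0.0, 0.0, 1.0]]
```

View pics/w1.png

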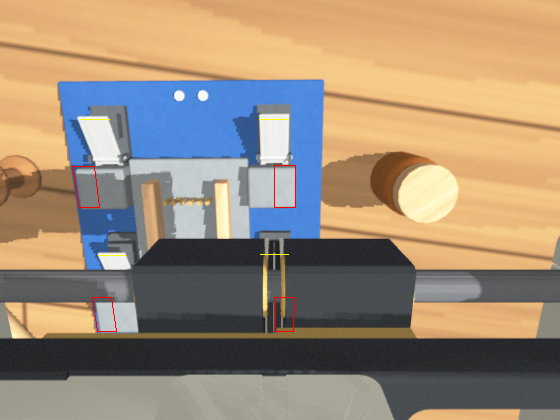

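The wrist overlay agrees with the measured lugs (FL at (271,186), FR at (102,187)) and tabs, to within about 2 mm. I'll press FL first.

Request:
drive_tool(
  series=[
    {"gripper":1,"delta_pos":[1.5,1.5,40],"twist":[0,0,0]},
    {"gripper":1,"delta_pos":[0,0,40],"twist":[0,0,0]},
    {"gripper":1,"delta_pos":[0,0,40],"twist":[0,0,0]},
    {"gripper":1,"delta_pos":[0,0,18],"twist":[0,0,0]},
    {"gripper":1,"delta_pos":[0,0,3],"twist":[0,0,0]},
    {"gripper":1,"delta_pos":[0,0,3],"twist":[0,0,0]},
    {"gripper":1,"delta_pos":[0,0,1],"twist":[0,0,0]},
    {"gripper":1,"delta_pos":[0,0,0],"twist":[0,0,0]},
  ],
)

```text
t: 3.02
position: [0.5018, 0.133, 0.0622]
eef_rot: [0.001, -0.074, 0.997, 0.0]
contact_force: [0.2, 0.2, -0.2]
gripper_width: 0.0003
grip_force: 0.0
```

Request:
drive_tool(
  series=[
    {"gripper":1,"delta_pos":[0,2,1],"twist":[0,0,0]},
    {"gripper":1,"delta_pos":[0,0,1],"twist":[0,0,0]},
    {"gripper":1,"delta_pos":[0,0,0],"twist":[0,0,0]},
  ],
)

```text
t: 3.4
position: [0.5011, 0.1349, 0.0595]
eef_rot: [-0.0, -0.074, 0.997, 0.0]
contact_force: [-0.5, -0.3, -0.7]
gripper_width: 0.0006
grip_force: 0.0
```

Request:
drive_tool(
  series=[
    {"gripper":1,"delta_pos":[-1,-4,0],"twist":[0,0,0]},
    {"gripper":1,"delta_pos":[0,0,1],"twist":[0,0,0]},
    {"gripper":1,"delta_pos":[0,0,1],"twist":[0,0,0]},
    {"gripper":1,"delta_pos":[0,0,0],"twist":[0,0,0]},
  ],
)

```text
t: 3.9
position: [0.5027, 0.1311, 0.0574]
eef_rot: [-0.0, -0.074, 0.997, 0.0]
contact_force: [-0.2, -0.3, 0.1]
gripper_width: 0.0003
grip_force: 0.0
```

Request:
drive_tool(
  series=[
    {"gripper":1,"delta_pos":[0,0,1],"twist":[0,0,0]},
    {"gripper":1,"delta_pos":[0,0,0],"twist":[0,0,0]},
  ],
)

```text
t: 4.15
position: [0.5027, 0.1311, 0.0565]
eef_rot: [-0.0, -0.074, 0.997, 0.0]
contact_force: [-0.6, 0.1, 0.5]
gripper_width: 0.0002
grip_force: 0.0
```

Request:
drive_tool(
  series=[
    {"gripper":1,"delta_pos":[0,0,1],"twist":[0,0,0]},
    {"gripper":1,"delta_pos":[0,0,0],"twist":[0,0,0]},
  ],
)

```text
t: 4.4
position: [0.5027, 0.1311, 0.0555]
eef_rot: [-0.0, -0.074, 0.997, 0.0]
contact_force: [0.4, -0.4, -0.4]
gripper_width: 0.0005
grip_force: 0.0
```

Run:
```python
from station import cams
import cv2
a=cams.capture("side")["frame"];cv2.imwrite("pics/side1.png",a);cv2.imwrite("pics/si1.png",cv2.resize(a[165:285,205:365],None,fx=5,fy=5,interpolation=cv2.INTER_CUBIC))
```

```text
(no output)
```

View pics/si1.png

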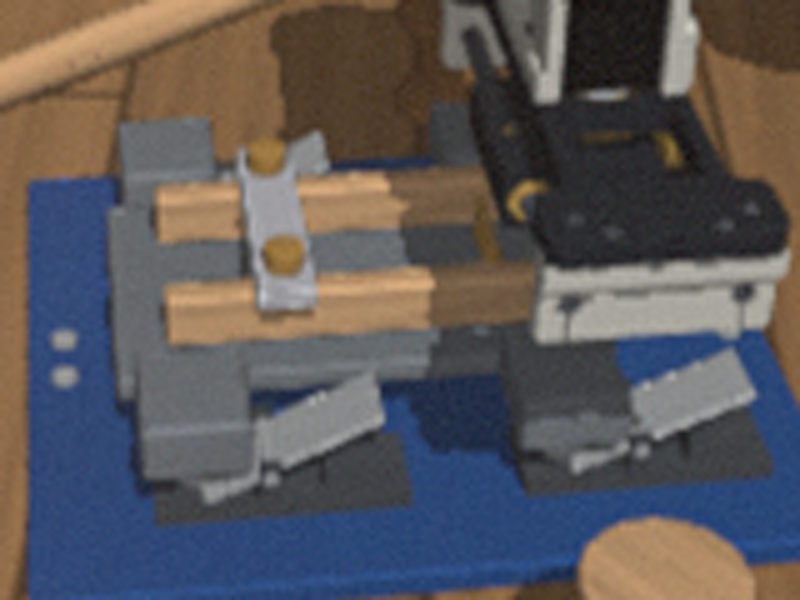

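FL lug's front top edge now sits at about (575,415) in the crop, against about (575,398) before. The other lugs look unchanged, so FL may have sunk already. I'll measure the shift and press on for a solid stop.

Request:
drive_tool(
  series=[
    {"gripper":1,"delta_pos":[0,0,1],"twist":[0,0,0]},
    {"gripper":1,"delta_pos":[0,0,1],"twist":[0,0,0]},
    {"gripper":1,"delta_pos":[0,0,0],"twist":[0,0,0]},
  ],
)

```text
t: 4.82
position: [0.5027, 0.1311, 0.0534]
eef_rot: [-0.0, -0.074, 0.997, 0.0]
contact_force: [-0.4, -0.8, 0.6]
gripper_width: 0.0003
grip_force: 0.0
```

Run:
```python
import cv2,numpy as np
from station import manip
a,b=[cv2.imread(f"pics/side{i}.png",0) for i in(0,1)]
def col(im,x0,x1):return im[225:275,x0:x1].mean(1).round().astype(int).tolist()
print("FL0",col(a,312,328));print("FL1",col(b,312,328));print("BL0",col(a,235,252));print("BL1",col(b,235,252))
o=manip.get_obs();print(o["t"],o["position"],o["contact_force"])
```

```text
FL0 [104, 107, 109, 104, 96, 98, 103, 103, 101, 101, 101, 101, 103, 102, 103, 103, 102, 102, 106, 118, 118, 104, 100, 100, 100, 99, 98, 97, 92, 82, 95, 103, 91, 81, 70, 64, 63, 64, 65, 65, 67, 66, 66, 65, 65, 70, 77, 82, 88, 94]
FL1 [129, 137, 148, 160, 160, 163, 164, 144, 91, 61, 62, 63, 63, 64, 64, 64, 64, 64, 65, 69, 71, 70, 74, 89, 101, 102, 102, 100, 94, 84, 97, 105, 94, 84, 72, 66, 65, 65, 67, 68, 68, 69, 68, 67, 67, 73, 79, 85, 91, 96]
BL0 [146, 126, 121, 126, 131, 131, 131, 128, 116, 98, 99, 102, 101, 102, 102, 102, 103, 102, 103, 102, 103, 103, 103, 103, 109, 120, 118, 104, 100, 100, 99, 99, 99, 98, 93, 85, 85, 90, 90, 83, 73, 65, 64, 64, 66, 67, 67, 67, 66, 67]
BL1 [151, 130, 125, 130, 134, 135, 134, 133, 120, 99, 101, 106, 104, 106, 105, 105, 105, 106, 105, 106, 105, 106, 106, 106, 112, 124, 121, 106, 104, 103, 103, 102, 101, 102, 95, 87, 88, 92, 93, 86, 74, 67, 67, 66, 68, 69, 69, 69, 69, 69]
4.825 [0.50270628 0.13106998 0.05342963] [-0.39099837 -0.81693698  0.60465148]
```

The lug edge row is unchanged (index 20 both times), so that was only shadow: no sink and no contact yet. I'll keep going down gently.

Request:
drive_tool(
  series=[
    {"gripper":1,"delta_pos":[0,0,1],"twist":[0,0,0]},
    {"gripper":1,"delta_pos":[0,0,0],"twist":[0,0,0]},
  ],
)

```text
t: 5.08
position: [0.5027, 0.1311, 0.0524]
eef_rot: [-0.0, -0.074, 0.997, 0.0]
contact_force: [0.1, 0.3, -0.0]
gripper_width: 0.0003
grip_force: 0.0
```

Run:
```python
from h import *
from station import manip,cams
for n,s in(("scene",np.s_[130:250,250:400]),("side",np.s_[170:290,250:400])):
    a=cams.capture(n)["frame"];cv2.imwrite(f"pics/{n}2.png",a)
    p=P(n)@[.5027,.1311,.0534,1];print(n,p[:2]/p[2])
a=cv2.imread("pics/scene2.png")[120:240,260:400];b=cv2.imread("pics/side2.png")[170:290,265:405]
cv2.imwrite("pics/m2.png",cv2.resize(np.hstack([a,b]),(800,343),interpolation=cv2.INTER_CUBIC))
```

```text
scene [314.95914636 178.48831846]
side [318.19755005 240.31061305]
```

View pics/m2.png

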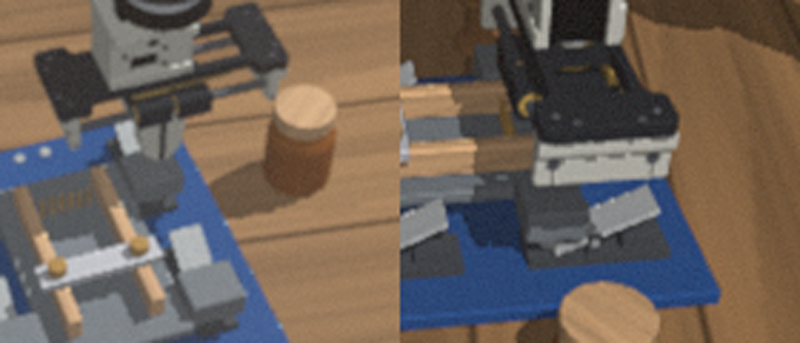

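The left half (scene) shows the fingers at about crop (165,135), ending near the lug's front edge. The right half (side) shows the tip hidden behind the gripper body. I'll zoom in to see the tip.

Run:
```python
from h import *
a=cv2.imread("pics/scene2.png")[140:205,280:360]
b=cv2.resize(a,None,fx=9,fy=9,interpolation=cv2.INTER_CUBIC)
for z in(.0524,.066,.08,.1):
    p=P("scene")@[.5027,.1311,z,1];p=p[:2]/p[2];cv2.circle(b,tuple(np.int32((p-[280,140]+.5)*9)),3,(0,0,255),-1)
cv2.imwrite("pics/m3.png",b)
```

```text
(no output)
```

View pics/m3.png

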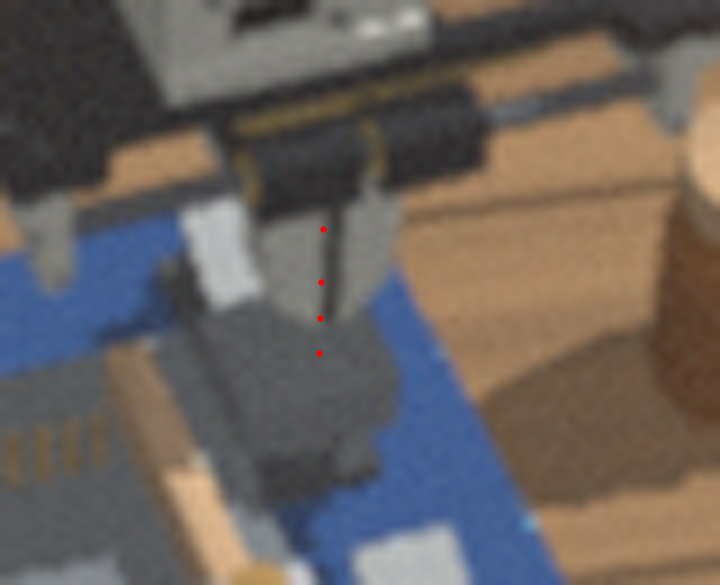

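The tip is visible at (325,322) in the zoom. It sits above the lug and about 6 mm clear, so closed fingertips end higher than the nominal TCP. I'll continue down.

Request:
drive_tool(
  series=[
    {"gripper":1,"delta_pos":[0,0,1],"twist":[0,0,0]},
    {"gripper":1,"delta_pos":[0,0,1],"twist":[0,0,0]},
    {"gripper":1,"delta_pos":[0,0,0],"twist":[0,0,0]},
  ],
)

```text
t: 5.55
position: [0.5027, 0.1311, 0.0504]
eef_rot: [-0.0, -0.074, 0.997, 0.0]
contact_force: [-0.7, 0.2, 0.2]
gripper_width: 0.0002
grip_force: 0.0
```

Request:
drive_tool(
  series=[
    {"gripper":1,"delta_pos":[0,0,1],"twist":[0,0,0]},
    {"gripper":1,"delta_pos":[0,0,0],"twist":[0,0,0]},
  ],
)

```text
t: 5.8
position: [0.5027, 0.1311, 0.0495]
eef_rot: [-0.0, -0.074, 0.997, 0.0]
contact_force: [0.3, -0.1, 0.5]
gripper_width: 0.0004
grip_force: 0.0
```

Request:
drive_tool(
  series=[
    {"gripper":1,"delta_pos":[0,0,1],"twist":[0,0,0]},
    {"gripper":1,"delta_pos":[0,0,0],"twist":[0,0,0]},
  ],
)

```text
t: 6.05
position: [0.5027, 0.1311, 0.0485]
eef_rot: [-0.0, -0.074, 0.997, 0.0]
contact_force: [-0.9, -0.2, -0.2]
gripper_width: 0.0005
grip_force: 0.0
```

Request:
drive_tool(
  series=[
    {"gripper":1,"delta_pos":[0,0,1],"twist":[0,0,0]},
    {"gripper":1,"delta_pos":[0,0,0],"twist":[0,0,0]},
  ],
)

```text
t: 6.3
position: [0.5027, 0.1311, 0.0474]
eef_rot: [-0.0, -0.074, 0.997, 0.0]
contact_force: [-0.0, 0.2, -0.1]
gripper_width: -0.0
grip_force: 0.0
```

Request:
drive_tool(
  series=[
    {"gripper":1,"delta_pos":[0,0,1],"twist":[0,0,0]},
    {"gripper":1,"delta_pos":[0,0,0],"twist":[0,0,0]},
  ],
)

```text
t: 6.55
position: [0.5027, 0.1311, 0.0464]
eef_rot: [-0.0, -0.074, 0.997, 0.0]
contact_force: [0.8, -0.3, 0.3]
gripper_width: 0.0004
grip_force: 0.0
```

Request:
drive_tool(
  series=[
    {"gripper":1,"delta_pos":[0,0,1],"twist":[0,0,0]},
    {"gripper":1,"delta_pos":[0,0,0],"twist":[0,0,0]},
  ],
)

```text
t: 6.8
position: [0.5027, 0.1311, 0.0454]
eef_rot: [-0.0, -0.074, 0.997, 0.0]
contact_force: [-0.6, -0.0, -0.9]
gripper_width: 0.0007
grip_force: 0.0
```

Run:
```python
from h import *
from station import manip,cams
n=cams.capture("side")["frame"];s=cams.capture("scene")["frame"];cv2.imwrite("pics/side3.png",n);cv2.imwrite("pics/scene3.png",s)
n=cv2.cvtColor(n,6)
for i,g in((1,cv2.imread("pics/side1.png",0)),(3,n)):
  print(i,g[228:275,312:328].mean(1).round().astype(int).tolist())
A=[cv2.resize(cv2.imread(f"pics/scene{i}.png")[140:205,285:345],None,fx=6.5,fy=8,interpolation=cv2.INTER_CUBIC) for i in(2,3)]
cv2.imwrite("pics/m4.png",np.hstack(A))
```

```text
1 [160, 160, 163, 164, 144, 91, 61, 62, 63, 63, 64, 64, 64, 64, 64, 65, 69, 71, 70, 74, 89, 101, 102, 102, 100, 94, 84, 97, 105, 94, 84, 72, 66, 65, 65, 67, 68, 68, 69, 68, 67, 67, 73, 79, 85, 91, 96]
3 [141, 121, 129, 138, 146, 157, 164, 164, 166, 151, 103, 62, 63, 64, 64, 66, 71, 73, 72, 71, 72, 70, 70, 71, 82, 91, 86, 98, 106, 95, 85, 72, 67, 66, 65, 68, 69, 70, 68, 68, 69, 68, 73, 79, 85, 91, 96]
```

View pics/m4.png

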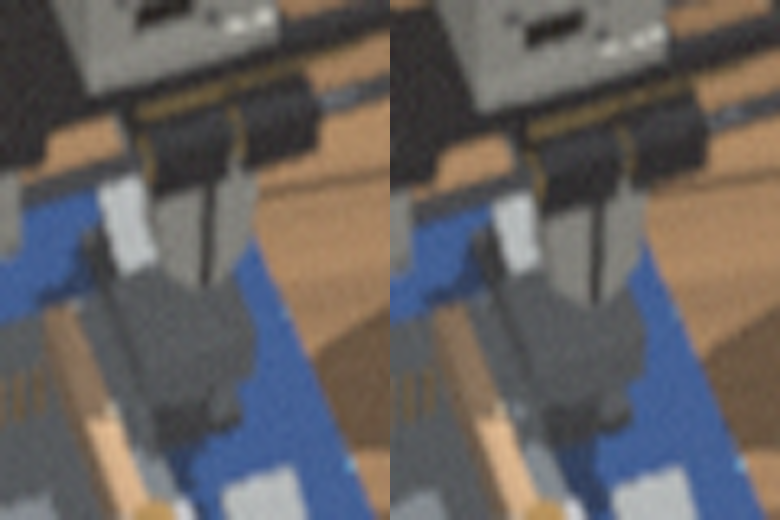

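The tip moved down from (205,285) to (595,305) in the zooms and the lug has not changed. Contact must be close.

Request:
drive_tool(
  series=[
    {"gripper":1,"delta_pos":[0,0,1],"twist":[0,0,0]},
    {"gripper":1,"delta_pos":[0,0,0],"twist":[0,0,0]},
  ],
)

```text
t: 7.15
position: [0.5027, 0.1311, 0.0444]
eef_rot: [-0.0, -0.074, 0.997, 0.0]
contact_force: [-0.9, 0.3, 1.0]
gripper_width: 0.0008
grip_force: 0.0
```

Request:
drive_tool(
  series=[
    {"gripper":1,"delta_pos":[0,0,1],"twist":[0,0,0]},
    {"gripper":1,"delta_pos":[0,0,0],"twist":[0,0,0]},
  ],
)

```text
t: 7.4
position: [0.5027, 0.1311, 0.0434]
eef_rot: [-0.0, -0.074, 0.997, 0.0]
contact_force: [-0.5, 0.3, 0.0]
gripper_width: 0.0005
grip_force: 0.0
```

Request:
drive_tool(
  series=[
    {"gripper":1,"delta_pos":[0,0,1],"twist":[0,0,0]},
    {"gripper":1,"delta_pos":[0,0,0],"twist":[0,0,0]},
  ],
)

```text
t: 7.65
position: [0.5027, 0.1311, 0.0424]
eef_rot: [-0.0, -0.074, 0.997, 0.0]
contact_force: [-0.8, -0.5, 0.3]
gripper_width: 0.0005
grip_force: 0.0
```

Request:
drive_tool(
  series=[
    {"gripper":1,"delta_pos":[0,0,1],"twist":[0,0,0]},
    {"gripper":1,"delta_pos":[0,0,0],"twist":[0,0,0]},
  ],
)

```text
t: 7.9
position: [0.5027, 0.1311, 0.0414]
eef_rot: [-0.0, -0.074, 0.997, 0.0]
contact_force: [-0.5, -0.9, -0.0]
gripper_width: 0.0007
grip_force: 0.0
```

Request:
drive_tool(
  series=[
    {"gripper":1,"delta_pos":[0,0,1],"twist":[0,0,0]},
    {"gripper":1,"delta_pos":[0,0,0],"twist":[0,0,0]},
  ],
)

```text
t: 8.15
position: [0.5027, 0.1311, 0.0404]
eef_rot: [-0.0, -0.074, 0.997, 0.0]
contact_force: [-0.4, -0.1, -0.5]
gripper_width: 0.0003
grip_force: 0.0
```

Run:
```python
from h import *
from station import manip,cams
n=cams.capture("side")["frame"];s=cams.capture("scene")["frame"];cv2.imwrite("pics/side4.png",n);cv2.imwrite("pics/scene4.png",s)
for i in(1,3,4): print(i,cv2.imread(f"pics/side{i}.png",0)[236:275,312:328].mean(1).round().astype(int).tolist())
for i in(0,2,3,4): print(i,cv2.imread(f"pics/scene{i}.png",0)[162:205,314:318].mean(1).round().astype(int).tolist())
o=manip.get_obs();print(o["position"],o["contact_force"],o["moment"],o["joint_efforts"])
```

```text
1 [63, 63, 64, 64, 64, 64, 64, 65, 69, 71, 70, 74, 89, 101, 102, 102, 100, 94, 84, 97, 105, 94, 84, 72, 66, 65, 65, 67, 68, 68, 69, 68, 67, 67, 73, 79, 85, 91, 96]
3 [165, 150, 103, 62, 63, 63, 64, 66, 70, 73, 71, 70, 71, 70, 70, 71, 82, 90, 86, 98, 105, 94, 84, 72, 66, 66, 64, 67, 68, 69, 68, 68, 68, 67, 72, 79, 84, 91, 96]
4 [162, 164, 166, 162, 130, 73, 61, 64, 70, 73, 72, 71, 70, 69, 70, 68, 69, 68, 75, 90, 99, 95, 84, 72, 66, 65, 65, 68, 68, 68, 67, 68, 66, 68, 72, 79, 84, 91, 96]
0 [91, 90, 89, 91, 90, 90, 90, 91, 103, 122, 130, 130, 129, 129, 129, 129, 128, 129, 129, 130, 126, 109, 86, 82, 80, 82, 82, 80, 72, 70, 64, 64, 69, 72, 76, 84, 90, 90, 89, 90, 94, 101, 112]
2 [50, 71, 91, 97, 99, 97, 97, 98, 96, 97, 98, 98, 97, 96, 92, 88, 88, 88, 91, 89, 90, 91, 85, 86, 84, 84, 82, 80, 73, 70, 68, 63, 68, 72, 78, 85, 88, 88, 84, 87, 90, 93, 104]
3 [48, 49, 49, 64, 87, 98, 97, 98, 97, 95, 96, 96, 96, 98, 98, 96, 95, 88, 90, 88, 89, 88, 87, 84, 85, 85, 85, 79, 74, 69, 67, 64, 69, 74, 75, 76, 77, 70, 68, 66, 72, 84, 104]
4 [50, 50, 49, 50, 54, 77, 96, 97, 98, 96, 96, 98, 96, 96, 96, 97, 98, 95, 92, 90, 89, 92, 86, 85, 84, 84, 84, 80, 73, 65, 63, 64, 71, 74, 70, 66, 68, 65, 65, 66, 73, 86, 102]
[0.50275302 0.13110507 0.04051531] [-0.29791673 -0.28331262  0.25717543] [ 0.04836202  0.0164868  -0.03549276] [ 1.48027671e-04 -4.60571873e+01 -1.80421007e+01 -3.02957708e-02
  8.02013255e-02  5.08532514e-05]
```

Request:
drive_tool(
  series=[
    {"gripper":1,"delta_pos":[0,0,1],"twist":[0,0,0]},
    {"gripper":1,"delta_pos":[0,0,0],"twist":[0,0,0]},
  ],
)

```text
t: 8.5
position: [0.5029, 0.1311, 0.0397]
eef_rot: [0.0, -0.074, 0.997, 0.0]
contact_force: [-0.8, -0.3, 2.3]
gripper_width: 0.0005
grip_force: 1.1
```

Request:
drive_tool(
  series=[
    {"gripper":1,"delta_pos":[0,0,1],"twist":[0,0,0]},
    {"gripper":1,"delta_pos":[0,0,0],"twist":[0,0,0]},
  ],
)

```text
t: 8.75
position: [0.5029, 0.1312, 0.0394]
eef_rot: [0.0, -0.074, 0.997, 0.0]
contact_force: [-2.9, -0.7, 9.8]
gripper_width: 0.0005
grip_force: 4.9
```

Request:
drive_tool(
  series=[
    {"gripper":1,"delta_pos":[0,0,1],"twist":[0,0,0]},
    {"gripper":1,"delta_pos":[0,0,0],"twist":[0,0,0]},
  ],
)

```text
t: 9.0
position: [0.5029, 0.1312, 0.0392]
eef_rot: [0.001, -0.074, 0.997, 0.0]
contact_force: [-6.1, -1.5, 17.1]
gripper_width: 0.0006
grip_force: 8.5
```

```bash
python3 -c "
from station import manip
print(manip.pinch_z,[a for a in dir(manip) if a[0]!='_'])"
```

```text
0.0188 ['Unreachable', 'close_job', 'get_obs', 'pinch_z']
```

FL is solid: contact at TCP z ≈ 39.7 and it held 17 N. The real tip sits about 20 mm above the reported TCP. Next is FR.

Request:
drive_tool(
  series=[
    {"gripper":1,"delta_pos":[0,0,-5],"twist":[0,0,0]},
    {"gripper":1,"delta_pos":[0,0,-25],"twist":[0,0,0]},
    {"gripper":1,"delta_pos":[0,0,-30],"twist":[0,0,0]},
    {"gripper":1,"delta_pos":[0,-34,0],"twist":[0,0,0]},
    {"gripper":1,"delta_pos":[0,-34,0],"twist":[0,0,0]},
    {"gripper":1,"delta_pos":[0,-34,0],"twist":[0,0,0]},
    {"gripper":1,"delta_pos":[0,-34,0],"twist":[0,0,0]},
    {"gripper":1,"delta_pos":[0,-32,0],"twist":[0,0,0]},
    {"gripper":1,"delta_pos":[0,0,0],"twist":[0,0,0]},
    {"gripper":1,"delta_pos":[0,0,25],"twist":[0,0,0]},
    {"gripper":1,"delta_pos":[0,0,25],"twist":[0,0,0]},
    {"gripper":1,"delta_pos":[0,0,4],"twist":[0,0,0]},
    {"gripper":1,"delta_pos":[0,0,0],"twist":[0,0,0]},
  ],
)

```text
t: 10.62
position: [0.5277, -0.0345, 0.0438]
eef_rot: [0.0, -0.074, 0.997, 0.0]
contact_force: [0.1, 0.1, 0.4]
gripper_width: 0.0006
grip_force: 0.0
```

Request:
drive_tool(
  series=[
    {"gripper":1,"delta_pos":[0,0,2],"twist":[0,0,0]},
    {"gripper":1,"delta_pos":[0,0,1],"twist":[0,0,0]},
    {"gripper":1,"delta_pos":[0,0,1],"twist":[0,0,0]},
    {"gripper":1,"delta_pos":[0,0,0.8],"twist":[0,0,0]},
    {"gripper":1,"delta_pos":[0,0,0],"twist":[0,0,0]},
  ],
)

```text
t: 11.25
position: [0.5278, -0.0351, 0.0396]
eef_rot: [0.0, -0.074, 0.997, -0.0]
contact_force: [-2.0, 0.6, 7.0]
gripper_width: -0.0
grip_force: 3.5
```

Request:
drive_tool(
  series=[
    {"gripper":1,"delta_pos":[0,0,0.5],"twist":[0,0,0]},
    {"gripper":1,"delta_pos":[0,0,0],"twist":[0,0,0]},
  ],
)

```text
t: 11.5
position: [0.5279, -0.0352, 0.0395]
eef_rot: [0.001, -0.074, 0.997, -0.0]
contact_force: [-2.6, 0.5, 9.9]
gripper_width: 0.0003
grip_force: 5.2
```

FR is solid too, at 10 N. Next is BR.

Request:
drive_tool(
  series=[
    {"gripper":1,"delta_pos":[0,0,-5],"twist":[0,0,0]},
    {"gripper":1,"delta_pos":[0,0,-25],"twist":[0,0,0]},
    {"gripper":1,"delta_pos":[0,0,-30],"twist":[0,0,0]},
    {"gripper":1,"delta_pos":[-34,0,0],"twist":[0,0,0]},
    {"gripper":1,"delta_pos":[-34,0,0],"twist":[0,0,0]},
    {"gripper":1,"delta_pos":[-34,0,0],"twist":[0,0,0]},
    {"gripper":1,"delta_pos":[-34,0,0],"twist":[0,0,0]},
    {"gripper":1,"delta_pos":[0,0,0],"twist":[0,0,0]},
    {"gripper":1,"delta_pos":[0,0,25],"twist":[0,0,0]},
    {"gripper":1,"delta_pos":[0,0,25],"twist":[0,0,0]},
    {"gripper":1,"delta_pos":[0,0,5],"twist":[0,0,0]},
    {"gripper":1,"delta_pos":[0,0,0],"twist":[0,0,0]},
  ],
)

```text
t: 13.0
position: [0.6618, -0.0151, 0.0436]
eef_rot: [-0.0, -0.074, 0.997, 0.0]
contact_force: [0.1, 0.1, -0.4]
gripper_width: 0.0008
grip_force: 0.0
```

Request:
drive_tool(
  series=[
    {"gripper":1,"delta_pos":[0,0,2],"twist":[0,0,0]},
    {"gripper":1,"delta_pos":[0,0,1],"twist":[0,0,0]},
    {"gripper":1,"delta_pos":[0,0,1],"twist":[0,0,0]},
    {"gripper":1,"delta_pos":[0,0,0.8],"twist":[0,0,0]},
    {"gripper":1,"delta_pos":[0,0,0],"twist":[0,0,0]},
  ],
)

```text
t: 13.62
position: [0.6624, -0.015, 0.0396]
eef_rot: [0.001, -0.074, 0.997, -0.0]
contact_force: [-2.2, 0.1, 6.5]
gripper_width: 0.0001
grip_force: 3.1
```

Request:
drive_tool(
  series=[
    {"gripper":1,"delta_pos":[0,0,0.3],"twist":[0,0,0]},
    {"gripper":1,"delta_pos":[0,0,0],"twist":[0,0,0]},
  ],
)

```text
t: 13.88
position: [0.6624, -0.015, 0.0396]
eef_rot: [0.001, -0.074, 0.997, -0.0]
contact_force: [-2.7, -1.0, 8.3]
gripper_width: 0.0003
grip_force: 3.8
```

BR is solid at 8.3 N, past the 7 N limit. I'll add a bit more for certainty, then go to BL.

Request:
drive_tool(
  series=[
    {"gripper":1,"delta_pos":[0,0,0.4],"twist":[0,0,0]},
    {"gripper":1,"delta_pos":[0,0,0],"twist":[0,0,0]},
  ],
)

```text
t: 14.12
position: [0.6624, -0.015, 0.0395]
eef_rot: [0.001, -0.074, 0.997, -0.0]
contact_force: [-2.9, -0.2, 9.0]
gripper_width: 0.0001
grip_force: 4.7
```

Request:
drive_tool(
  series=[
    {"gripper":1,"delta_pos":[0,0,-5],"twist":[0,0,0]},
    {"gripper":1,"delta_pos":[0,0,-25],"twist":[0,0,0]},
    {"gripper":1,"delta_pos":[0,0,-30],"twist":[0,0,0]},
    {"gripper":1,"delta_pos":[0,34,0],"twist":[0,0,0]},
    {"gripper":1,"delta_pos":[0,34,0],"twist":[0,0,0]},
    {"gripper":1,"delta_pos":[0,34,0],"twist":[0,0,0]},
    {"gripper":1,"delta_pos":[0,34,0],"twist":[0,0,0]},
    {"gripper":1,"delta_pos":[0,32,0],"twist":[0,0,0]},
    {"gripper":1,"delta_pos":[0,0,0],"twist":[0,0,0]},
    {"gripper":1,"delta_pos":[0,0,25],"twist":[0,0,0]},
    {"gripper":1,"delta_pos":[0,0,25],"twist":[0,0,0]},
    {"gripper":1,"delta_pos":[0,0,5],"twist":[0,0,0]},
    {"gripper":1,"delta_pos":[0,0,0],"twist":[0,0,0]},
  ],
)

```text
t: 15.75
position: [0.6376, 0.1505, 0.043]
eef_rot: [0.0, -0.074, 0.997, -0.0]
contact_force: [0.6, -0.0, -0.0]
gripper_width: 0.0004
grip_force: 0.0
```

Request:
drive_tool(
  series=[
    {"gripper":1,"delta_pos":[0,0,2],"twist":[0,0,0]},
    {"gripper":1,"delta_pos":[0,0,1],"twist":[0,0,0]},
    {"gripper":1,"delta_pos":[0,0,1],"twist":[0,0,0]},
    {"gripper":1,"delta_pos":[0,0,0.8],"twist":[0,0,0]},
    {"gripper":1,"delta_pos":[0,0,0],"twist":[0,0,0]},
  ],
)

```text
t: 16.38
position: [0.6377, 0.1513, 0.0391]
eef_rot: [0.001, -0.074, 0.997, 0.0]
contact_force: [-1.0, -0.5, 5.6]
gripper_width: 0.0004
grip_force: 2.6
```

Request:
drive_tool(
  series=[
    {"gripper":1,"delta_pos":[0,0,0.6],"twist":[0,0,0]},
    {"gripper":1,"delta_pos":[0,0,0.4],"twist":[0,0,0]},
    {"gripper":1,"delta_pos":[0,0,0],"twist":[0,0,0]},
  ],
)

```text
t: 16.75
position: [0.6379, 0.1514, 0.0383]
eef_rot: [0.001, -0.074, 0.997, 0.0]
contact_force: [-1.3, -0.9, 5.5]
gripper_width: 0.0003
grip_force: 3.0
```

Request:
drive_tool(
  series=[
    {"gripper":1,"delta_pos":[0,0,1],"twist":[0,0,0]},
    {"gripper":1,"delta_pos":[0,0,1],"twist":[0,0,0]},
    {"gripper":1,"delta_pos":[0,0,0],"twist":[0,0,0]},
  ],
)

```text
t: 17.12
position: [0.6381, 0.1517, 0.0364]
eef_rot: [0.001, -0.074, 0.997, 0.0]
contact_force: [-0.3, 1.5, 7.0]
gripper_width: 0.0006
grip_force: 2.9
```

Request:
drive_tool(
  series=[
    {"gripper":1,"delta_pos":[0,0,1],"twist":[0,0,0]},
    {"gripper":1,"delta_pos":[0,0,1],"twist":[0,0,0]},
    {"gripper":1,"delta_pos":[0,0,0],"twist":[0,0,0]},
  ],
)

```text
t: 17.5
position: [0.6384, 0.1519, 0.0347]
eef_rot: [0.002, -0.074, 0.997, 0.0]
contact_force: [-0.3, 2.8, 7.2]
gripper_width: 0.0005
grip_force: 3.6
```

BL is the one that gives. I'll push it to its stop.

Request:
drive_tool(
  series=[
    {"gripper":1,"delta_pos":[0,0,0.7],"twist":[0,0,0]},
    {"gripper":1,"delta_pos":[0,0,0.5],"twist":[0,0,0]},
    {"gripper":1,"delta_pos":[0,0,0],"twist":[0,0,0]},
  ],
)

```text
t: 17.88
position: [0.6385, 0.152, 0.0344]
eef_rot: [0.002, -0.074, 0.997, 0.0]
contact_force: [-2.3, 1.8, 12.2]
gripper_width: 0.0001
grip_force: 6.2
```

BL sank 5 mm to a hard stop and held 12 N. Before pressing its tab I'll check how high the gripper body sits above the tip, because the fences are 86 mm high. The leg bottoms are visible in the earlier zooms.

Run:
```python
from h import *
# right(+y) leg bottom at TCP z=.0524
X,e=tri([[280+668/9,140+125/9]],[[265+198/2.857,170+180/2.857]]);print("leg",X*1e3,e)
ey=np.array([-.1455,.9893]);print("along tool y",(X[0,:2]-[.5027,.1311])@ey,"above tcp",X[0,2]-.0524)
# left leg (scene only): its ray at several heights
for z in(.1,.11,.12,.13): print(z,(cast("scene",(280+55/9,140+285/9),z)-[.5027,.1311])@ey,(cast("scene",(280+668/9,140+125/9),z)-[.5027,.1311])@ey)
```

```text
leg [[499.90080576 219.56796619 127.93474756]] [[3.59942427 8.92932573]]
along tool y 0.08792864171251409 above tcp 0.07553474755688974
0.1 -0.07220768722261944 0.10076181947013485
0.11 -0.07499832153090963 0.09599288297486971
0.12 -0.07778895583919962 0.09122394647960452
0.13 -0.08057959014748967 0.08645500998433941
```

Request:
drive_tool(
  series=[
    {"gripper":1,"delta_pos":[0,0,-10],"twist":[0,0,0]},
    {"gripper":1,"delta_pos":[0,0,-25],"twist":[0,0,0]},
    {"gripper":1,"delta_pos":[0,0,-25],"twist":[0,0,0]},
    {"gripper":1,"delta_pos":[0,0,0],"twist":[0,0,0]},
  ],
)

```text
t: 18.38
position: [0.6386, 0.1513, 0.094]
eef_rot: [0.002, -0.074, 0.997, 0.0]
contact_force: [-0.3, -1.3, -0.2]
gripper_width: 0.0001
grip_force: 0.0
```

The legs sit about 80 mm above TCP, so they would clear the fences by only a few mm. I'll turn the tool 90° so the long body lies along the lug row, then move above the BL tab.

Request:
drive_tool(
  series=[
    {"gripper":1,"delta_pos":[0,0,0],"twist":[0,0,0.175]},
    {"gripper":1,"delta_pos":[0,0,0],"twist":[0,0,0.175]},
    {"gripper":1,"delta_pos":[0,0,0],"twist":[0,0,0.175]},
    {"gripper":1,"delta_pos":[0,0,0],"twist":[0,0,0.175]},
    {"gripper":1,"delta_pos":[0,0,0],"twist":[0,0,0.175]},
    {"gripper":1,"delta_pos":[0,0,0],"twist":[0,0,0.175]},
    {"gripper":1,"delta_pos":[0,0,0],"twist":[0,0,0.175]},
    {"gripper":1,"delta_pos":[0,0,0],"twist":[0,0,0.175]},
    {"gripper":1,"delta_pos":[0,0,0],"twist":[0,0,0.17]},
    {"gripper":1,"delta_pos":[1,-31,0],"twist":[0,0,0]},
    {"gripper":1,"delta_pos":[2,-31,0],"twist":[0,0,0]},
    {"gripper":1,"delta_pos":[0,0,0],"twist":[0,0,0]},
    {"gripper":1,"delta_pos":[0,0,0],"twist":[0,0,0]},
  ],
)

```text
t: 20.0
position: [0.576, 0.1449, 0.0914]
eef_rot: [0.0, 0.653, 0.758, 0.0]
contact_force: [0.2, -0.2, 0.1]
gripper_width: 0.0005
grip_force: 0.0
```

Run:
```python
from h import *
from station import manip,cams
s=cams.capture("scene")["frame"];d=cams.capture("side")["frame"];cv2.imwrite("pics/scene5.png",s);cv2.imwrite("pics/side5.png",d)
o=manip.get_obs();print(o["position"],o["eef_rot"],o["joints"])
x=np.array(o["position"][:2])-[.5826,.0573];y=.148;print("plate xy",x@[np.cos(y),np.sin(y)],x@[-np.sin(y),np.cos(y)])
```

```text
[0.57627231 0.1449427  0.09138984] [1.20007561e-04 6.52562859e-01 7.57734565e-01 1.72461026e-04] [ 1.17445599e-01  5.74440767e-01  1.48158522e+00  6.36926543e-05
  1.08515024e+00 -3.14568167e-02]
plate xy 0.0066653030545144746 0.08761767081611338
```

Request:
drive_tool(
  series=[
    {"gripper":1,"delta_pos":[0,0,25],"twist":[0,0,0]},
    {"gripper":1,"delta_pos":[0,0,24],"twist":[0,0,0]},
    {"gripper":1,"delta_pos":[0,0,4],"twist":[0,0,0]},
    {"gripper":1,"delta_pos":[0,0,2],"twist":[0,0,0]},
    {"gripper":1,"delta_pos":[0,0,2],"twist":[0,0,0]},
    {"gripper":1,"delta_pos":[0,0,2],"twist":[0,0,0]},
    {"gripper":1,"delta_pos":[0,0,2],"twist":[0,0,0]},
  ],
)

```text
t: 20.98
position: [0.5758, 0.145, 0.0314]
eef_rot: [0.0, 0.653, 0.758, 0.0]
contact_force: [-2.2, 0.5, 5.0]
gripper_width: 0.0003
grip_force: 2.1
```

Request:
drive_tool(
  series=[
    {"gripper":1,"delta_pos":[0,0,2],"twist":[0,0,0]},
    {"gripper":1,"delta_pos":[0,0,2],"twist":[0,0,0]},
    {"gripper":1,"delta_pos":[0,0,0],"twist":[0,0,0]},
  ],
)

```text
t: 21.35
position: [0.5756, 0.145, 0.0272]
eef_rot: [0.0, 0.653, 0.758, 0.0]
contact_force: [-1.3, -0.7, 4.2]
gripper_width: 0.0003
grip_force: 1.6
```

The tab is moving at about 5 N. Continuing down.

Request:
drive_tool(
  series=[
    {"gripper":1,"delta_pos":[0,0,2],"twist":[0,0,0]},
    {"gripper":1,"delta_pos":[0,0,2],"twist":[0,0,0]},
    {"gripper":1,"delta_pos":[0,0,2],"twist":[0,0,0]},
    {"gripper":1,"delta_pos":[0,0,0],"twist":[0,0,0]},
  ],
)

```text
t: 21.85
position: [0.5751, 0.1449, 0.0208]
eef_rot: [-0.0, 0.652, 0.758, -0.0]
contact_force: [-2.2, 0.3, 3.4]
gripper_width: 0.0006
grip_force: 1.6
```

Request:
drive_tool(
  series=[
    {"gripper":1,"delta_pos":[0,0,2],"twist":[0,0,0]},
    {"gripper":1,"delta_pos":[0,0,2],"twist":[0,0,0]},
    {"gripper":1,"delta_pos":[0,0,0],"twist":[0,0,0]},
  ],
)

```text
t: 22.22
position: [0.5749, 0.1449, 0.0167]
eef_rot: [-0.0, 0.652, 0.758, -0.0]
contact_force: [-3.2, 0.7, 3.0]
gripper_width: 0.0001
grip_force: 1.5
```

Request:
drive_tool(
  series=[
    {"gripper":1,"delta_pos":[0,0,2],"twist":[0,0,0]},
    {"gripper":1,"delta_pos":[0,0,1],"twist":[0,0,0]},
    {"gripper":1,"delta_pos":[0,0,0],"twist":[0,0,0]},
  ],
)

```text
t: 22.6
position: [0.5748, 0.1449, 0.0137]
eef_rot: [-0.0, 0.652, 0.758, -0.0]
contact_force: [-3.7, -0.5, 5.7]
gripper_width: 0.0005
grip_force: 2.4
```

Request:
drive_tool(
  series=[
    {"gripper":1,"delta_pos":[0,0,1],"twist":[0,0,0]},
    {"gripper":1,"delta_pos":[0,0,0.7],"twist":[0,0,0]},
    {"gripper":1,"delta_pos":[0,0,0],"twist":[0,0,0]},
  ],
)

```text
t: 22.98
position: [0.5748, 0.1449, 0.0125]
eef_rot: [-0.0, 0.652, 0.758, -0.0]
contact_force: [-4.6, -1.0, 8.7]
gripper_width: 0.0003
grip_force: 4.5
```

Request:
drive_tool(
  series=[
    {"gripper":1,"delta_pos":[0,0,0.7],"twist":[0,0,0]},
    {"gripper":1,"delta_pos":[0,0,0],"twist":[0,0,0]},
  ],
)

```text
t: 23.22
position: [0.5749, 0.1449, 0.0124]
eef_rot: [-0.0, 0.652, 0.758, -0.0]
contact_force: [-6.7, -1.2, 13.6]
gripper_width: 0.0007
grip_force: 6.8
```

Request:
drive_tool(
  series=[
    {"gripper":1,"delta_pos":[0,0,0.7],"twist":[0,0,0]},
    {"gripper":1,"delta_pos":[0,0,0],"twist":[0,0,0]},
  ],
)

```text
t: 23.48
position: [0.5749, 0.1449, 0.0124]
eef_rot: [-0.0, 0.652, 0.758, -0.0]
contact_force: [-8.6, -1.8, 18.6]
gripper_width: 0.0007
grip_force: 9.1
```

There is a hard stop at the flat height (12.4 + 20.2 ≈ 32.6 mm). I'll retract and check.

Request:
drive_tool(
  series=[
    {"gripper":1,"delta_pos":[0,0,-3],"twist":[0,0,0]},
    {"gripper":1,"delta_pos":[0,0,-15],"twist":[0,0,0]},
    {"gripper":1,"delta_pos":[0,0,-35],"twist":[0,0,0]},
    {"gripper":1,"delta_pos":[0,0,-45],"twist":[0,0,0]},
    {"gripper":1,"delta_pos":[0,0,-45],"twist":[0,0,0]},
    {"gripper":1,"delta_pos":[0,0,-45],"twist":[0,0,0]},
    {"gripper":1,"delta_pos":[40,-30,0],"twist":[0,0,0]},
    {"gripper":1,"delta_pos":[40,-30,0],"twist":[0,0,0]},
    {"gripper":1,"delta_pos":[40,-30,0],"twist":[0,0,0]},
    {"gripper":1,"delta_pos":[40,-30,0],"twist":[0,0,0]},
    {"gripper":1,"delta_pos":[40,-30,0],"twist":[0,0,0]},
    {"gripper":1,"delta_pos":[0,0,0],"twist":[0,0,0]},
    {"gripper":1,"delta_pos":[0,0,0],"twist":[0,0,0]},
  ],
)

```text
t: 25.1
position: [0.398, 0.3204, 0.1991]
eef_rot: [0.0, 0.652, 0.758, 0.0]
contact_force: [0.5, -0.3, -0.8]
gripper_width: 0.0005
grip_force: 0.0
```

Run:
```python
from h import *
from station import cams
s=cams.capture("scene")["frame"];d=cams.capture("side")["frame"];cv2.imwrite("pics/scene6.png",s);cv2.imwrite("pics/side6.png",d)
a=cv2.resize(s[155:265,220:360],(400,314),interpolation=cv2.INTER_CUBIC);b=cv2.resize(d[175:285,205:365],(400,275),interpolation=cv2.INTER_CUBIC)
b=np.vstack([b,np.zeros((39,400,3),np.uint8)]);cv2.imwrite("pics/m6.png",np.hstack([a,b]))
for n,bx in(("scene",[(302,171,326,188),(238,186,262,204),(322,211,348,230),(253,228,280,250)]),("side",[(305,230,332,250),(290,183,314,199),(232,235,256,258),(228,187,249,202)])):
  g0=cv2.imread(f"pics/{n}0.png",0);g1=cv2.imread(f"pics/{n}6.png",0)
  for x0,y0,x1,y1 in bx: print(n,np.round(cv2.phaseCorrelate(np.float32(g0[y0-4:y1+4,x0-4:x1+4]),np.float32(g1[y0-4:y1+4,x0-4:x1+4]))[0],2))
```

```text
scene [-0.26  0.52]
scene [0.1  0.72]
scene [-0.76  0.49]
scene [0.08 0.02]
side [-0.05 -0.12]
side [-0.36 -0.37]
side [-0.12  0.1 ]
side [ 0.08 -0.07]
```

View pics/m6.png

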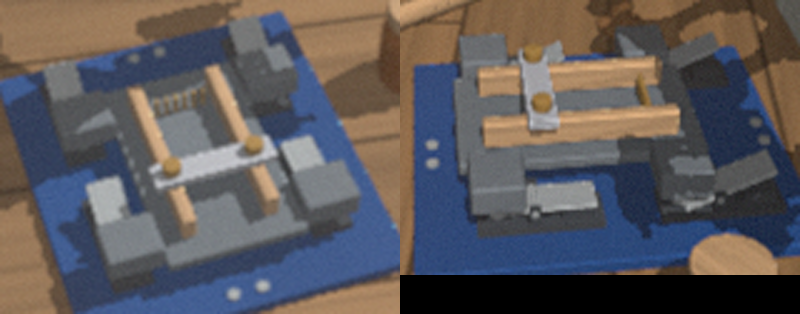

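The BL tab lies flat at (560,197) in the side view. The other three tabs are standing, the plate is level and unshifted, and the arm is clear. I'm handing in.

```bash
python3 -c "
from station import manip
print(manip.close_job())"
```

```text
the job is handed in; nothing more can be done
None
```

The back left lug was the one that gave: it sank 5 mm while the other three held 9–17 N; I pressed its shim tab down to the flat stop, left the other three tabs standing, and handed the job in at about 25 s with the arm clear.

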